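Swap the open tray of the specimen dry store

ROBOT

A 6-joint arm with a two-finger parallel gripper is mounted at the origin on the work surface. World frame = base frame: x ahead of the robot, y to its left, z up, the work surface at z = 0. Lengths are in mm, angles in degrees, forces in N, time in s.
With the tool pointing down it reaches from about 300 to 850 mm from the base axis. Payload 4.2 kg.
Tool frame: the origin (TCP) lies at the very end of the fingers, on their centre line; the grasp point (between the pads) lies 19 mm behind it (env.grip_point_offset is the distance from the TCP to the grasp point, in mm); z points along the fingers, y is the line along which they close (so a half turn about z gives the same grasp; the last joint's range is limited). The gripper opens to 91 mm and grips with 3 to 60 N. Pads are 32 mm wide; open, the fingers measure 118 mm over their backs; the gripper's body (76 mm by 178 mm) begins 60 mm behind the grasp point.
Start: joints at [74.198, 18.312, 89.639, -0, 72.044, -1.146], TCP at [145.488, 556.306, 213.976] pointing down, gripper open.
Joint ranges: [-177.97, 177.97], [-48.28, 115.42], [12.27, 149.76], [-77.06, 257.06], [2.81, 150.46], [-146.56, 146.56]. Speed limits (degrees/s): [147.25, 147.25, 180, 180, 180, 180].

INTERFACE

Orientations are given as [roll, pitch, yaw] about the fixed x, y, z axes, in that order (R = Rz(yaw) Ry(pitch) Rx(roll)).
In Python, from workcell import env gives the robot as it stands. The module is installed in compiled form; this text tells all that it offers.
- The arm moves only by the tool arm_command, never from a script. Its argument "rows" is a list of rows, each an object with "delta_pos": the shift along the tool's x, y, z in mm, a list of three; "roll": the turn about the tool's z in units of 5 degrees (1.0 is 5 degrees); "jaw": the opening in per cent of the stroke, from 0 (shut) to 100 (fully open). A call has 1 to 20 rows; each row is the pose to reach, as a shift and turn from the pose commanded when the call began, along the tool's axes at that moment; what a row does not reach only later rows make up. A row lasts 1/12 s, in which the tool goes at most 41.7 mm and 7.16 degrees, less where a joint would pass 70% of its speed; a pose out of reach is approached as far as the arm can. A call with a gripper value outside its range is refused whole. The fingers move at their own pace and stop on an object; "squeeze" is the grip in N (left out, the last holds). Time passes only in rows, so rows that repeat a pose let the fingers close. It gives the time, the measured TCP pose, the force, the opening and the grip force at its end, in the units of the state.
- env.state(): the state, without advancing time (a new reading comes with each control period).
- env.grab_frame(name): name is "scene" or "top" or "wrist"; returns a dict with "img" (420x560x3 uint8, blue, green, red), "z_map" (420x560 float32, mm along the optical axis (not along the pixel's ray), 0 where there is no reading), "fov_y" (degrees; the focal length in pixels is half the picture's height over the tangent of half this angle, whatever the lens; pixels are square), "cx", "cy" (the principal point, pixels), "dist" ([k1, k2, p1, p2, k3] as OpenCV has them; the pictures are not rectified), "R" (3x3) and "t" (3): a world point X has camera coordinates R X + t; the wrist camera has in their place "T_tool_cam" (4x4, takes a point from camera to tool coordinates, whose origin is the TCP and whose axes are the flange's). Camera axes: x right, y down, z forward; pixel columns grow to the right and rows downward; lengths in mm; the calibration is good to about 2 mm. A picture is of the moment at which its call begins: read the wrist's pose just before it.
- env.job_done(): hands the job in; it is judged then, once.
The state is a dict: "time_s": time; "qpos": joint angles; "qvel": joint speeds; "effort": joint torques, N m; "ee_pos": TCP position; "ee_rot": TCP orientation; "force": force on the tool from outside, world axes, zero at the start; "torque": the same for the moment, N m; "gripper_width": finger opening in mm; "gripper_force": force on a finger pad.
Only numpy, scipy, OpenCV 4.12 (cv2) and the standard library are available. Lean on these libraries where they do the work, as an engineer would, in place of code of your own. Each camera call takes 0.05 s, during which the arm holds its last target. There are 200 camera calls.

TASK

In the clear-topped dry store on the bench, push the empty tray that was left standing open fully home, and draw the tray with the four round specimen mounts out as far as it goes, by hooking a fingertip behind its upturned lip. Pinch and lift nothing. Leave the tray of square-cut coupons shut, touch none of the polished mounts and keep them standing in their compartments, and do not disturb the mouse, bottle, loupe and metal block on the bench.

Things in the scene. Friction and masses are not known exactly. Their poses are not given: they have to be found in the camera images.
- dry_store: grey base of the dry store, vent slots in front, 148 x 400 x 34 mm high, fixed. Origin: centre of its underside; +x to the store's back; trays draw out along its -x. On it, side by side 127 mm apart along its y in any order, stand three white one-tray units, 136 deep x 124 wide x 56 mm high, each with a flat clear cover, open only in front where the tray comes out.
- mount_tray (a joint): how far the aluminium tray that holds four round specimen mounts is drawn out of its unit, m: 0 fully home, 0.105 at its outer stop. Slides on plain rails and stays where it is left; about 2 N moves it; no spring.
- empty_tray (a joint): how far the aluminium tray that holds nothing (it is the empty one) is drawn out of its unit, m: 0 fully home, 0.105 at its outer stop. Slides on plain rails and stays where it is left; about 2 N moves it; no spring.
- coupon_tray (a joint): how far the aluminium tray that holds eight fixed square-cut steel coupons, 40 x 12 x 12 mm is drawn out of its unit, m: 0 fully home, 0.105 at its outer stop. Slides on plain rails and stays where it is left; about 2 N moves it; no spring.
- mount_lip (a point): upturned lip along the front of the mounts' tray, moves with it: 110 wide, 22 high, 6 mm thick with the label strip on its front. Point: middle of the foot of its rear face, on the tray's floor, 42 mm above the bench; +x to the store, square to the lip; y along it; z up. Behind it (+x) the floor lies open from above for 36 mm, room for a fingertip, up to the tray's 38 mm high front panel; the compartments begin there.
- empty_lip (a point): the same kind of lip on the empty tray; point and axes as for the mount tray's lip.
- coupon_lip (a point): the same kind of lip on the coupon tray; point and axes as for the mount tray's lip.
- mount1: round black resin specimen mount, 30 mm across, 18 high, 35 g, polished face up; stands loose in its own compartment (about 50 x 50 mm, walls 16 mm) of the mount tray, under the clear cover while the tray is home. Origin: centre of its underside.
- mount2: round black resin specimen mount, 30 mm across, 18 high, 35 g, polished face up; stands loose in its own compartment (about 50 x 50 mm, walls 16 mm) of the mount tray, under the clear cover while the tray is home. Origin: centre of its underside.
- mount3: round black resin specimen mount, 30 mm across, 18 high, 35 g, polished face up; stands loose in its own compartment (about 50 x 50 mm, walls 16 mm) of the mount tray, under the clear cover while the tray is home. Origin: centre of its underside.
- mount4: round black resin specimen mount, 30 mm across, 18 high, 35 g, polished face up; stands loose in its own compartment (about 50 x 50 mm, walls 16 mm) of the mount tray, under the clear cover while the tray is home. Origin: centre of its underside.
- mouse: bystander: black computer mouse, 100 x 58 x 34 mm, loose. Origin: under its middle.
- etchant: bystander: small amber bottle with black cap, 52 mm across, 115 high, loose. Origin: centre of its underside.
- loupe: bystander: black hand loupe, 38 mm across, 46 high, loose. Origin: centre of its underside.
- mould: bystander: aluminium block, 50 x 50 x 30 mm, loose. Origin: centre of its underside.

How it is judged (in metres and radians):
At the end, for the whole second after the job is handed in: The mount tray is drawn out to within 9 mm of its outer stop (0.096 m or more), the empty and coupon trays are within 6 mm of fully home, the trays are at rest, and the four mounts stand upright on the floor of the mount tray (value of joint mount_tray above 0.096 m and value of joint each of empty_tray, coupon_tray below 0.006 m and velocity of joint mount_tray between -0.01 and 0.01 m/s and velocity of joint empty_tray between -0.01 and 0.01 m/s and angle between each of mount1, mount2, mount3, mount4's own z axis and vertical below 0.15 rad and z of each of mount1, mount2, mount3, mount4 in the frame of mount_lip below 0.006 m and x of mount1 in the frame of mount_lip between 0.036 and 0.145 m and x of mount2 in the frame of mount_lip between 0.036 and 0.145 m and x of mount3 in the frame of mount_lip between 0.036 and 0.145 m and x of mount4 in the frame of mount_lip between 0.036 and 0.145 m); the robot touches nothing.
It fails at once if a polished mount is touched by the robot (contact force between any of the fingers, the arm and mount1 above 0.3 N or contact force between any of the fingers, the arm and mount2 above 0.3 N or contact force between any of the fingers, the arm and mount3 above 0.3 N or contact force between any of the fingers, the arm and mount4 above 0.3 N).
It fails at once if a mount is tipped over or lifted off the tray's floor (angle between any of mount1, mount2, mount3, mount4's own z axis and vertical above 0.5 rad or z of any of mount1, mount2, mount3, mount4 in the frame of mount_lip above 0.012 m).
It fails at once if a tray's lip is pinched: fingers press on its rear face and on the label strip on its front at once ((contact force between the fingers and mount_tray_c0 above 1 N and contact force between the fingers and mount_tray_c1 above 1 N) or (contact force between the fingers and empty_tray_c0 above 1 N and contact force between the fingers and empty_tray_c1 above 1 N) or (contact force between the fingers and coupon_tray_c0 above 1 N and contact force between the fingers and coupon_tray_c1 above 1 N)).
It fails at once if the coupon tray is drawn open by more than 15 mm (value of joint coupon_tray above 0.015 m).
It fails at once if a bystander is moved by more than 15 mm or lifted (distance of any of mouse, etchant, loupe, mould from where it was at the start of the episode above 0.015 m).
It also fails if it takes over 45 s, if anything falls off the work surface, if the arm or the gripper's body presses on something with over 40 N, if the wrist force passes 120 N, or if a joint passes its speed limit or range.

## Working session

There is one attempt and no reset: what is moved stays moved. The work goes in short steps, Python scripts to look and compute and a tool call to move; the robot and the scene stay as the last step left them, time stands still between calls to the robot, and variables do not carry over. Pictures are saved under pics/ and viewed, at most 10 in all, crops included, and the job is handed in when it is done.

Besides the shell and the picture viewer there is one more tool, called after ">>>" as name(argument=value, ...) on one line, values as JSON. arm_command: Moves the arm, as the interface text tells. Its arguments: {"type":"object","properties":{"rows":{"type":"array"},"squeeze":{"type":"number"}},"required":["rows"]}

```bash
mkdir -p pics
cat > h.py <<'E'
import numpy as np, cv2
from workcell import env
def save(n,f):
    fr=env.grab_frame(n); cv2.imwrite(f'pics/{f}.png',fr['img']); np.save(f'pics/{f}.npy',fr,allow_pickle=True); return fr
def load(f): return np.load(f'pics/{f}.npy',allow_pickle=True).item()
def K(fr):
    f=fr['img'].shape[0]/2/np.tan(np.radians(fr['fov_y'])/2)
    return np.array([[f,0,fr['cx']],[0,f,fr['cy']],[0,0,1]])
def ray(fr,uv):
    n=cv2.undistortPoints(np.array([[uv]],float),K(fr),np.array(fr['dist'],float)).ravel()
    return np.array([n[0],n[1],1])
def px(fr,uv,z=None):
    "world from z_map, or intersection with height z"
    R,t=np.array(fr['R']),np.array(fr['t']).ravel(); d=ray(fr,uv)
    if z is None: return R.T@(d*fr['z_map'][int(round(uv[1])),int(round(uv[0]))]-t)
    c=-R.T@t; w=R.T@d; return c+w*(z-c[2])/w[2]
E
python3 - <<'E'
from h import *
for n in('scene','top'):
    f=save(n,n+'0'); print(n,f['fov_y'],f['dist'],-np.array(f['R']).T@np.array(f['t']).ravel())
s=env.state();print(s)
E
```

```text
scene 54.46670747924823 [0.02864364 0.         0.         0.         0.        ] [1122.40305913  370.55725391  962.77360756]
top 53.13678001074701 [-0.10261941  0.          0.          0.          0.        ] [ 3.91857101e+02 -1.03032905e+00  1.28490894e+03]
{'time_s': 0.1, 'qpos': array([ 7.42003390e+01,  1.83470847e+01,  8.97008760e+01,  7.82901615e-04,
        7.20436252e+01, -1.14732416e+00]), 'qvel': array([-0.01133643, -0.04868488, -0.22393358, -0.05557571,  0.05079774,
        0.1230789 ]), 'effort': array([ 7.21403230e-04, -4.13335347e+01, -2.32508951e+01,  7.29528721e-02,
        4.22507711e-02, -7.95153937e-05]), 'ee_pos': array([145.33053449, 555.85162385, 213.20341882]), 'ee_rot': array([-1.79908447e+02, -2.57807790e-03,  1.65347419e+02]), 'force': array([-0.11700599,  0.20374895, -0.34362697]), 'torque': array([ 0.0512604 ,  0.00421683, -0.04004225]), 'gripper_force': 0.0, 'gripper_width': 91.38990304937712}
```

View pics/top0.png

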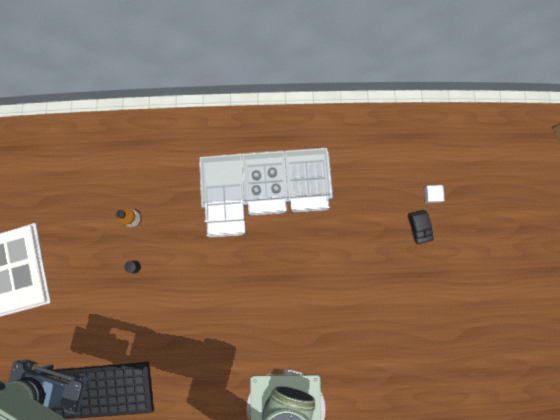

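View pics/scene0.png

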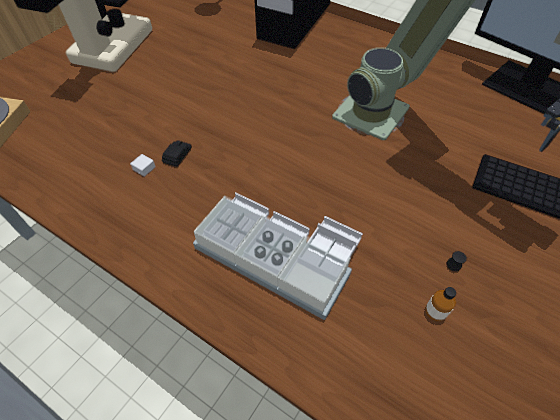

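The top view shows the empty tray on the left standing open (lip about (225,236)), the mount tray in the middle (lip about (268,213)) and the coupon tray on the right (lip about (310,210)). I'll enlarge it.

Run:
```python
from h import *
f=load('top0'); c=f['img'][140:250,190:345]; cv2.imwrite('pics/topc.png',cv2.resize(c,None,fx=5,fy=5,interpolation=cv2.INTER_CUBIC))
for uv in [(201,158),(327,150),(331,197),(204,205),(225,170),(225,222),(268,208),(310,205)]: print(uv,px(f,uv).round(0))
```

```text
(201, 158) [744. 232.  93.]
(327, 150) [ 787. -150.    2.]
(331, 197) [ 629. -153.   34.]
(204, 205) [613. 233.  34.]
(225, 170) [707. 162.  86.]
(225, 222) [559. 168.  42.]
(268, 208) [599.  39.  41.]
(310, 205) [604. -88.  43.]
```

View pics/topc.png

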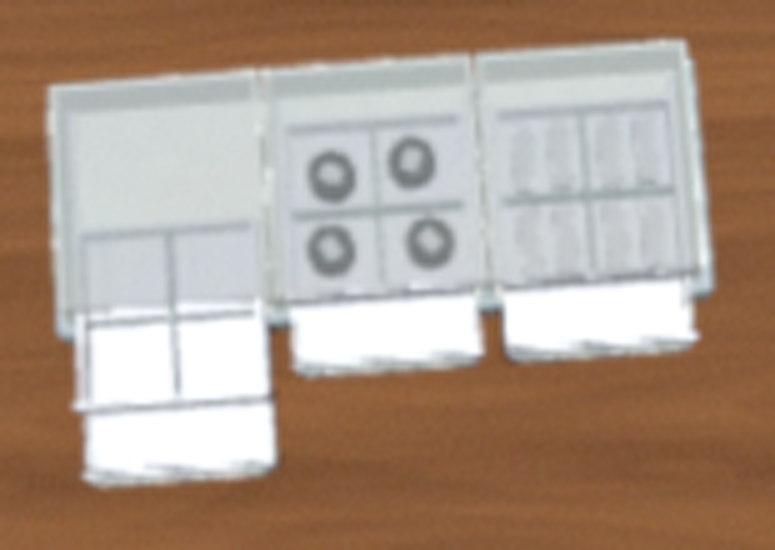

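Run:
```python
from h import *
f=load('top0')
P=lambda c,z:px(f,(190+(c[0]-2)/5,140+(c[1]-2)/5),z)[:2]
for n,a,b in [('empty',(87,487),(275,472)),('mount',(296,377),(483,358)),('coupon',(510,363),(698,343)),('storeback',(48,87),(686,40))]:
    for z in ((40,64) if n!='storeback' else (90,)):
        A,B=P(a,z),P(b,z); d=A-B
        print(n,z,A.round(0),B.round(0),'mid',((A+B)/2).round(1),'len',np.hypot(*d).round(),'ang',np.degrees(np.arctan2(-d[0],d[1])).round(2))
```

```text
empty 40 [515. 223.] [522. 110.] mid [518.4 166.4] len 113.0 ang 3.37
empty 64 [513. 218.] [519. 108.] mid [516.  163.1] len 111.0 ang 3.37
mount 40 [579.  97.] [588. -16.] mid [583.2  40.5] len 113.0 ang 4.57
mount 64 [575.  95.] [584. -15.] mid [579.6  39.7] len 111.0 ang 4.57
coupon 40 [584. -32.] [ 594. -145.] mid [589.1 -88.5] len 114.0 ang 4.85
coupon 64 [581. -31.] [ 590. -142.] mid [585.3 -86.8] len 111.0 ang 4.85
storeback 90 [748. 238.] [ 767. -140.] mid [757.7  49.3] len 378.0 ang 2.89
```

>>> arm_command(rows=[{"delta_pos": [-192, -152, 0], "roll": 7, "jaw": 0}, {"delta_pos": [-192, -152, 0], "roll": 7, "jaw": 0}, {"delta_pos": [-192, -152, 0], "roll": 7, "jaw": 0}, {"delta_pos": [-192, -152, 0], "roll": 7, "jaw": 0}, {"delta_pos": [-192, -152, 0], "roll": 7, "jaw": 0}, {"delta_pos": [-192, -152, 0], "roll": 7, "jaw": 0}, {"delta_pos": [-384, -304, 13], "roll": 14.27, "jaw": 0}, {"delta_pos": [-384, -304, 13], "roll": 14.27, "jaw": 0}, {"delta_pos": [-384, -304, 13], "roll": 14.27, "jaw": 0}, {"delta_pos": [-384, -304, 13], "roll": 14.27, "jaw": 0}, {"delta_pos": [-384, -304, 13], "roll": 14.27, "jaw": 0}, {"delta_pos": [-384, -304, 13], "roll": 14.27, "jaw": 0}, {"delta_pos": [-384, -304, 13], "roll": 14.27, "jaw": 0}, {"delta_pos": [-384, -304, 13], "roll": 14.27, "jaw": 0}, {"delta_pos": [-384, -304, 13], "roll": 14.27, "jaw": 0}, {"delta_pos": [-384, -304, 13], "roll": 14.27, "jaw": 0}])

```text
time_s: 1.43
ee_pos: [439.3, 166.0, 200.8]
ee_rot: [-180.0, -0.0, 94.1]
force: [0.5, -0.3, 0.1]
gripper_width: 0.2
gripper_force: 0.0
```

```bash
cat >> h.py <<'E'
from scipy.spatial.transform import Rotation as Ro
def wrist(f):
    s=env.state(); fr=env.grab_frame('wrist')
    Rt=Ro.from_euler('xyz',s['ee_rot'],degrees=True).as_matrix(); T=np.array(fr['T_tool_cam'])
    Rw=Rt@T[:3,:3]; c=Rt@T[:3,3]+s['ee_pos']; fr['R']=Rw.T; fr['t']=-Rw.T@c
    cv2.imwrite(f'pics/{f}.png',fr['img']); np.save(f'pics/{f}.npy',fr,allow_pickle=True); print('cam',c.round(0),'tcp',s['ee_pos'].round(1),s['ee_rot'].round(2),s['time_s'],s['gripper_width']); return fr
E
python3 -c "from h import *; wrist('w1')"
```

```text
cam [434. 245. 372.] tcp [439.3 166.  200.8] [-1.7996e+02 -2.0000e-02  9.4080e+01] 1.4333 0.22826870195974405
```

View pics/w1.png

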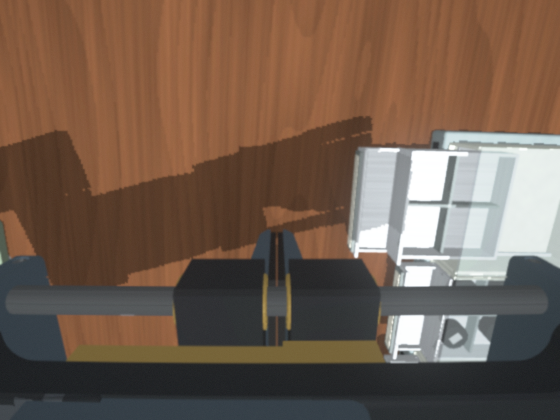

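The wrist view shows the empty tray's lip at left edge from (359,149) to (350,251), and the mount tray's lip from about (398,262) to (389,350).

Run:
```python
from h import *
f=load('w1')
c=f['img'][130:375,330:560]; cv2.imwrite('pics/w1c.png',cv2.resize(c,None,fx=2.4,fy=2.4,interpolation=cv2.INTER_CUBIC))
for v in (170,200,230,275,345):
    print(v,[(u,*px(f,(u,v)).round(0).astype(int)) for u in range(344,412,4)])
```

```text
170 [(344, np.int64(517), np.int64(191), np.int64(0)), (348, np.int64(522), np.int64(191), np.int64(0)), (352, np.int64(526), np.int64(192), np.int64(1)), (356, np.int64(517), np.int64(199), np.int64(54)), (360, np.int64(519), np.int64(201), np.int64(60)), (364, np.int64(522), np.int64(202), np.int64(66)), (368, np.int64(532), np.int64(199), np.int64(42)), (372, np.int64(537), np.int64(199), np.int64(42)), (376, np.int64(540), np.int64(199), np.int64(43)), (380, np.int64(545), np.int64(200), np.int64(42)), (384, np.int64(549), np.int64(200), np.int64(42)), (388, np.int64(553), np.int64(200), np.int64(42)), (392, np.int64(557), np.int64(201), np.int64(43)), (396, np.int64(560), np.int64(201), np.int64(47)), (400, np.int64(559), np.int64(203), np.int64(59)), (404, np.int64(560), np.int64(205), np.int64(67)), (408, np.int64(559), np.int64(206), np.int64(77))]
200 [(344, np.int64(522), np.int64(155), np.int64(1)), (348, np.int64(527), np.int64(155), np.int64(0)), (352, np.int64(519), np.int64(167), np.int64(48)), (356, np.int64(520), np.int64(170), np.int64(60)), (360, np.int64(522), np.
[... 2546 characters left out ...]
nt64(458), np.int64(192), np.int64(306)), (360, np.int64(459), np.int64(192), np.int64(305)), (364, np.int64(460), np.int64(192), np.int64(305)), (368, np.int64(461), np.int64(192), np.int64(305)), (372, np.int64(462), np.int64(192), np.int64(305)), (376, np.int64(463), np.int64(192), np.int64(305)), (380, np.int64(599), np.int64(-46), np.int64(0)), (384, np.int64(605), np.int64(-47), np.int64(-1)), (388, np.int64(584), np.int64(-2), np.int64(55)), (392, np.int64(587), np.int64(1), np.int64(59)), (396, np.int64(587), np.int64(8), np.int64(67)), (400, np.int64(603), np.int64(-9), np.int64(46)), (404, np.int64(608), np.int64(-9), np.int64(45)), (408, np.int64(613), np.int64(-9), np.int64(45))]
```

View pics/w1c.png

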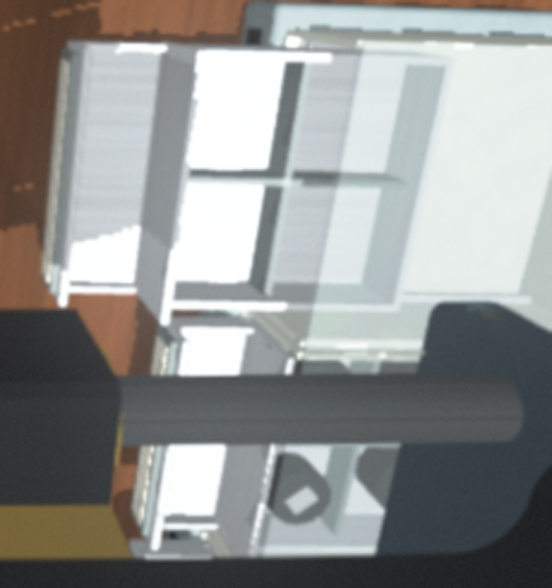

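The empty lip's front is at x≈519 (y 167), the mount lip's front at 581 and its rear at 587. The store yaw is 4°. I'll descend in front of the empty tray and push it.

>>> arm_command(rows=[{"delta_pos": [-5, 0, 75], "roll": 0, "jaw": 0}, {"delta_pos": [-5, 0, 149], "roll": 0, "jaw": 0}, {"delta_pos": [-5, 0, 149], "roll": 0, "jaw": 0}, {"delta_pos": [-5, 0, 149], "roll": 0, "jaw": 0}, {"delta_pos": [-5, 0, 149], "roll": 0, "jaw": 0}, {"delta_pos": [-5, 30, 149], "roll": 0, "jaw": 0}, {"delta_pos": [-5, 55, 149], "roll": 0, "jaw": 0}, {"delta_pos": [-5, 65, 149], "roll": 0, "jaw": 0}, {"delta_pos": [-5, 73, 149], "roll": 0, "jaw": 0}, {"delta_pos": [-5, 81, 149], "roll": 0, "jaw": 0}, {"delta_pos": [-5, 89, 149], "roll": 0, "jaw": 0}, {"delta_pos": [-5, 97, 149], "roll": 0, "jaw": 0}, {"delta_pos": [-5, 103, 149], "roll": 0, "jaw": 0}, {"delta_pos": [-5, 109, 149], "roll": 0, "jaw": 0}, {"delta_pos": [-5, 112, 149], "roll": 0, "jaw": 0}, {"delta_pos": [-5, 115, 149], "roll": 0, "jaw": 0}, {"delta_pos": [-5, 115, 149], "roll": 0, "jaw": 0}])

```text
time_s: 2.9
ee_pos: [555.9, 168.0, 51.9]
ee_rot: [180.0, 0.0, 94.0]
force: [-0.7, 0.2, 1.0]
gripper_width: 0.4
gripper_force: 0.1
```

>>> arm_command(rows=[{"delta_pos": [0, 2, 0], "roll": 0, "jaw": 0}, {"delta_pos": [0, 4, 0], "roll": 0, "jaw": 0}, {"delta_pos": [0, 4, 0], "roll": 0, "jaw": 0}])

```text
time_s: 3.15
ee_pos: [559.3, 168.2, 51.8]
ee_rot: [180.0, 0.0, 94.0]
force: [-1.1, -0.3, -0.1]
gripper_width: 0.7
gripper_force: 0.5
```

>>> arm_command(rows=[{"delta_pos": [0, 2, 0], "roll": 0, "jaw": 0}, {"delta_pos": [0, 4, 0], "roll": 0, "jaw": 0}, {"delta_pos": [0, 4, 0], "roll": 0, "jaw": 0}])

```text
time_s: 3.4
ee_pos: [563.5, 168.5, 51.8]
ee_rot: [180.0, 0.0, 94.0]
force: [-1.4, -1.1, -0.4]
gripper_width: 0.5
gripper_force: 0.5
```

>>> arm_command(rows=[{"delta_pos": [0, 2, 0], "roll": 0, "jaw": 0}, {"delta_pos": [0, 4, 0], "roll": 0, "jaw": 0}, {"delta_pos": [0, 4, 0], "roll": 0, "jaw": 0}])

```text
time_s: 3.65
ee_pos: [565.4, 168.6, 51.8]
ee_rot: [-179.7, 0.0, 94.0]
force: [-5.8, -1.6, 3.1]
gripper_width: 0.5
gripper_force: 3.0
```

Run:
```python
from h import *
f=wrist('w2'); c=f['img'][100:375,280:560]; cv2.imwrite('pics/w2c.png',cv2.resize(c,None,fx=2.1,fy=2.1,interpolation=cv2.INTER_CUBIC))
```

```text
cam [561. 248. 223.] tcp [565.4 168.6  51.8] [-1.7974e+02  2.0000e-02  9.3970e+01] 3.65 0.5460149727426649
```

View pics/w2c.png

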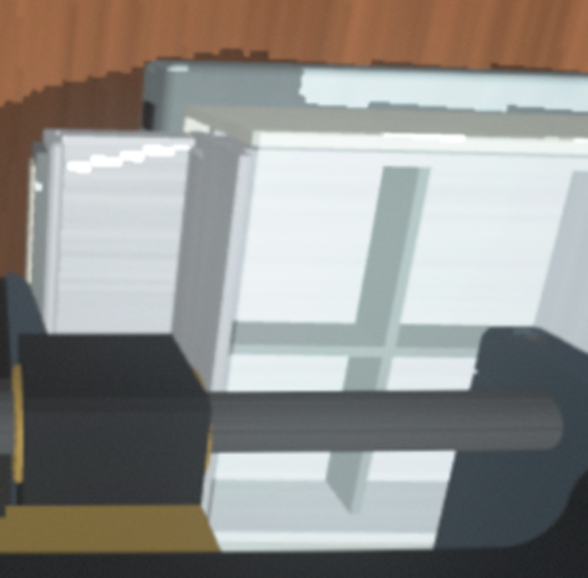

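The tray hit its stop, with force rising to about 6 N, and its panel is flush with the unit front. Next I'll back off, rise, shift over the mount tray and open.

>>> arm_command(rows=[{"delta_pos": [0, -15, 0], "roll": 0, "jaw": 0}, {"delta_pos": [0, -40, 0], "roll": 0, "jaw": 0}, {"delta_pos": [0, -40, 0], "roll": 0, "jaw": 0}, {"delta_pos": [0, -40, -80], "roll": 0, "jaw": 0}, {"delta_pos": [0, -40, -80], "roll": 0, "jaw": 0}, {"delta_pos": [0, -40, -80], "roll": 0, "jaw": 0}, {"delta_pos": [-130, -21, -80], "roll": 0, "jaw": 100}, {"delta_pos": [-130, -21, -80], "roll": 0, "jaw": 100}, {"delta_pos": [-130, -21, -80], "roll": 0, "jaw": 100}, {"delta_pos": [-130, -21, -80], "roll": 0, "jaw": 100}, {"delta_pos": [-130, -21, -80], "roll": 0, "jaw": 100}, {"delta_pos": [-130, -21, -80], "roll": 0, "jaw": 100}, {"delta_pos": [-130, -21, -80], "roll": 0, "jaw": 100}, {"delta_pos": [-130, -21, -80], "roll": 0, "jaw": 100}])

```text
time_s: 4.87
ee_pos: [555.2, 39.2, 131.9]
ee_rot: [180.0, -0.0, 94.1]
force: [-0.3, 0.2, 0.0]
gripper_width: 50.7
gripper_force: 0.0
```

Run:
```python
from h import *
f=wrist('w3')
for v in range(120,330,30):
    print(v,[(u,*map(int,px(f,(u,v)).round(0))) for u in range(270,420,8)])
```

```text
cam [550. 118. 303.] tcp [555.2  39.2 131.9] [ 1.7998e+02 -3.0000e-02  9.4100e+01] 4.8667 50.689641018755566
120 [(270, 545, 115, 0), (278, 552, 115, 0), (286, 559, 116, 0), (294, 567, 116, 0), (302, 574, 117, -1), (310, 581, 117, 1), (318, 581, 118, 59), (326, 589, 118, 43), (334, 595, 119, 42), (342, 602, 119, 42), (350, 608, 120, 42), (358, 614, 120, 43), (366, 620, 121, 44), (374, 620, 121, 65), (382, 621, 121, 79), (390, 623, 121, 90), (398, 628, 122, 90), (406, 633, 122, 90), (414, 638, 123, 91)]
150 [(270, 547, 88, -1), (278, 554, 88, 2), (286, 561, 89, 1), (294, 569, 89, 1), (302, 576, 90, 0), (310, 584, 90, -1), (318, 582, 97, 65), (326, 591, 96, 50), (334, 597, 96, 50), (342, 603, 97, 50), (350, 609, 97, 50), (358, 615, 98, 51), (366, 621, 98, 51), (374, 622, 100, 68), (382, 621, 102, 91), (390, 626, 102, 91), (398, 631, 103, 91), (406, 636, 103, 91), (414, 642, 104, 90)]
180 [(270, 549, 59, 0), (278, 556, 60, 0), (286, 564, 60, 0), (294, 571, 61, 1), (302, 579, 62, 1), (310, 580, 72, 56), (318, 584, 75, 67), (326, 594, 71, 43), (334, 601, 71, 42), (342, 607, 72, 44), (350,
[... 1037 characters left out ...]
), (310, 587, -2, 60), (318, 597, -10, 43), (326, 581, 43, 151), (334, 580, 54, 173), (342, 582, 58, 180), (350, 584, 60, 184), (358, 588, 60, 183), (366, 591, 60, 183), (374, 582, 77, 217), (382, 581, 80, 224), (390, 584, 80, 224), (398, 586, 81, 225), (406, 589, 80, 223), (414, 590, 81, 224)]
300 [(270, 552, 71, 228), (278, 554, 71, 228), (286, 556, 71, 227), (294, 558, 72, 228), (302, 560, 71, 227), (310, 562, 71, 227), (318, 564, 72, 228), (326, 566, 73, 228), (334, 568, 73, 228), (342, 550, 118, 303), (350, 573, 73, 229), (358, 575, 73, 227), (366, 577, 73, 227), (374, 579, 73, 228), (382, 581, 73, 228), (390, 582, 76, 231), (398, 583, 77, 233), (406, 585, 77, 234), (414, 586, 78, 235)]
```

View pics/w3.png

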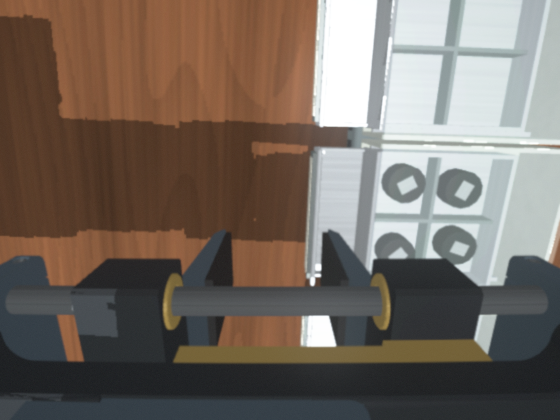

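The mount tray's lip is at columns 310–318 (front x≈582, rear ≈589) and its panel is at x≈624. The jaws are still opening, so I'll let them finish.

>>> arm_command(rows=[{"delta_pos": [0, 0, 0], "roll": 0, "jaw": 100}, {"delta_pos": [0, 0, 0], "roll": 0, "jaw": 100}, {"delta_pos": [0, 0, 0], "roll": 0, "jaw": 100}, {"delta_pos": [0, 0, 0], "roll": 0, "jaw": 100}, {"delta_pos": [0, 0, 0], "roll": 0, "jaw": 100}, {"delta_pos": [0, 0, 0], "roll": 0, "jaw": 100}, {"delta_pos": [0, 0, 0], "roll": 0, "jaw": 100}, {"delta_pos": [0, 0, 0], "roll": 0, "jaw": 100}])

```text
time_s: 5.58
ee_pos: [555.2, 37.7, 131.9]
ee_rot: [180.0, -0.0, 94.0]
force: [-0.0, 0.2, -0.2]
gripper_width: 91.3
gripper_force: 0.0
```

>>> arm_command(rows=[{"delta_pos": [0, 0, 30], "roll": 0, "jaw": 100}, {"delta_pos": [0, 0, 55], "roll": 0, "jaw": 100}, {"delta_pos": [0, 0, 65], "roll": 0, "jaw": 100}, {"delta_pos": [0, 0, 75], "roll": 0, "jaw": 100}, {"delta_pos": [0, 0, 80], "roll": 0, "jaw": 100}, {"delta_pos": [0, 0, 84], "roll": 0, "jaw": 100}, {"delta_pos": [0, 0, 84], "roll": 0, "jaw": 100}])

```text
time_s: 6.17
ee_pos: [555.5, 37.7, 47.9]
ee_rot: [180.0, -0.0, 94.0]
force: [-0.5, -0.6, 0.9]
gripper_width: 91.0
gripper_force: 0.0
```

>>> arm_command(rows=[{"delta_pos": [0, -5, 0], "roll": 0, "jaw": 100}, {"delta_pos": [0, -9, 0], "roll": 0, "jaw": 100}, {"delta_pos": [0, -12, 0], "roll": 0, "jaw": 100}, {"delta_pos": [0, -15, 0], "roll": 0, "jaw": 100}, {"delta_pos": [0, -19, 0], "roll": 0, "jaw": 100}, {"delta_pos": [0, -24, 0], "roll": 0, "jaw": 100}, {"delta_pos": [0, -29, 0], "roll": 0, "jaw": 100}, {"delta_pos": [0, -34, 0], "roll": 0, "jaw": 100}, {"delta_pos": [0, -39, 0], "roll": 0, "jaw": 100}, {"delta_pos": [0, -44, 0], "roll": 0, "jaw": 100}, {"delta_pos": [0, -49, 0], "roll": 0, "jaw": 100}, {"delta_pos": [0, -54, 0], "roll": 0, "jaw": 100}, {"delta_pos": [0, -59, 0], "roll": 0, "jaw": 100}, {"delta_pos": [0, -64, 0], "roll": 0, "jaw": 100}, {"delta_pos": [0, -69, 0], "roll": 0, "jaw": 100}, {"delta_pos": [0, -74, 0], "roll": 0, "jaw": 100}, {"delta_pos": [0, -79, 0], "roll": 0, "jaw": 100}, {"delta_pos": [0, -84, 0], "roll": 0, "jaw": 100}, {"delta_pos": [0, -88, 0], "roll": 0, "jaw": 100}, {"delta_pos": [0, -90, 0], "roll": 0, "jaw": 100}])

```text
time_s: 7.83
ee_pos: [464.4, 31.4, 47.8]
ee_rot: [-179.9, 0.0, 94.0]
force: [1.2, 2.0, -0.7]
gripper_width: 91.2
gripper_force: 0.9
```

>>> arm_command(rows=[{"delta_pos": [0, -3, 0], "roll": 0, "jaw": 100}, {"delta_pos": [0, -7, 0], "roll": 0, "jaw": 100}, {"delta_pos": [0, -11, 0], "roll": 0, "jaw": 100}, {"delta_pos": [0, -15, 0], "roll": 0, "jaw": 100}, {"delta_pos": [0, -19, 0], "roll": 0, "jaw": 100}, {"delta_pos": [0, -22, 0], "roll": 0, "jaw": 100}, {"delta_pos": [0, -24, 0], "roll": 0, "jaw": 100}, {"delta_pos": [0, -24, 0], "roll": 0, "jaw": 100}])

```text
time_s: 8.5
ee_pos: [440.6, 29.6, 47.9]
ee_rot: [-179.9, 0.0, 94.0]
force: [1.2, 0.7, 0.3]
gripper_width: 91.0
gripper_force: 0.1
```

>>> arm_command(rows=[{"delta_pos": [0, -2, 0], "roll": 0, "jaw": 100}, {"delta_pos": [0, -4, 0], "roll": 0, "jaw": 100}, {"delta_pos": [0, -4, 0], "roll": 0, "jaw": 100}])

```text
time_s: 8.75
ee_pos: [437.3, 29.4, 47.9]
ee_rot: [-180.0, 0.0, 94.0]
force: [1.8, 0.3, -0.5]
gripper_width: 91.3
gripper_force: 0.8
```

>>> arm_command(rows=[{"delta_pos": [0, -2, 0], "roll": 0, "jaw": 100}, {"delta_pos": [0, -4, 0], "roll": 0, "jaw": 100}, {"delta_pos": [0, -4, 0], "roll": 0, "jaw": 100}])

```text
time_s: 9.0
ee_pos: [437.2, 29.4, 48.4]
ee_rot: [179.5, 0.0, 94.0]
force: [9.3, 0.6, -6.2]
gripper_width: 91.3
gripper_force: 4.5
```

It's at the outer stop. I'll release the lip, rise and check.

>>> arm_command(rows=[{"delta_pos": [0, 6, 0], "roll": 0, "jaw": 100}, {"delta_pos": [0, 13, 0], "roll": 0, "jaw": 100}, {"delta_pos": [0, 13, 0], "roll": 0, "jaw": 100}, {"delta_pos": [0, 13, -20], "roll": 0, "jaw": 100}, {"delta_pos": [0, 13, -60], "roll": 0, "jaw": 100}, {"delta_pos": [0, 13, -110], "roll": 0, "jaw": 100}, {"delta_pos": [0, 13, -150], "roll": 0, "jaw": 100}, {"delta_pos": [0, -25, -180], "roll": 0, "jaw": 100}, {"delta_pos": [0, -65, -180], "roll": 0, "jaw": 100}, {"delta_pos": [0, -65, -180], "roll": 0, "jaw": 100}, {"delta_pos": [0, -65, -180], "roll": 0, "jaw": 100}, {"delta_pos": [0, -65, -180], "roll": 0, "jaw": 100}])

```text
time_s: 10.0
ee_pos: [368.4, 24.7, 227.8]
ee_rot: [180.0, -0.0, 94.0]
force: [-0.1, -1.1, 0.4]
gripper_width: 91.2
gripper_force: 0.0
```

Run:
```python
from h import *
f=save('top','top1'); g=save('scene','scene1')
a=cv2.resize(f['img'][140:260,190:345],None,fx=3,fy=3,interpolation=cv2.INTER_CUBIC)
b=cv2.resize(g['img'][180:320,180:380],None,fx=1.65,fy=1.65,interpolation=cv2.INTER_CUBIC)
h=max(a.shape[0],b.shape[0]); p=lambda i:cv2.copyMakeBorder(i,0,h-i.shape[0],0,0,cv2.BORDER_CONSTANT)
cv2.imwrite('pics/end.png',np.hstack([p(a),p(b)]))
print(env.state()['force'])
# lip/panel profiles in the scene view: mark fronts via top z_map points
R,t=np.array(f['R']),np.array(f['t']).ravel()
pts=np.array([px(f,(u,v)) for v in range(195,262) for u in range(200,335) if f['z_map'][v,u]>0])
for y in (166,36,-88):
    m=(abs(pts[:,1]-y)<40)&(pts[:,2]>52)&(pts[:,2]<72)&(pts[:,0]<640); q=pts[m]; print(y,np.percentile(q[:,0]+.07*(q[:,1]-y),[2,10]).round(1))
```

```text
[-0.33088466  0.1483589   0.54833677]
166 [572.7 574.3]
36 [477.9 481.6]
-88 [585.6 586.7]
```

View pics/end.png

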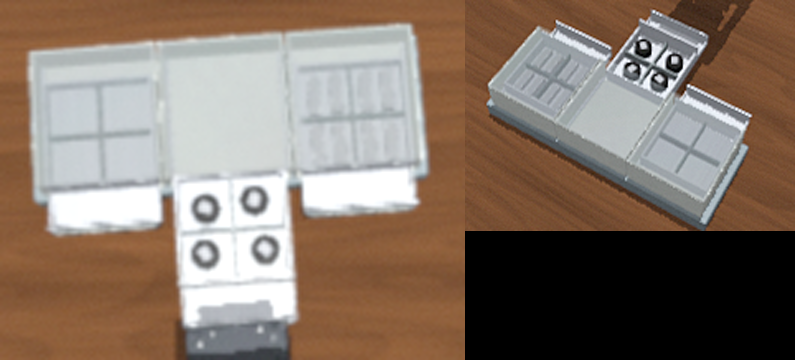

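The empty and coupon trays are shut. The mount tray is drawn out about 104 mm, and all four mounts are standing in their compartments.

```bash
python3 -c "
from workcell import env
print(env.job_done())"
```

```text
the job is handed in; nothing more can be done
None
```

I pushed the empty tray home until it met its stop and drew the mount tray out to its outer stop. The last pictures show the four mounts upright and the coupon tray shut. I have handed the job in; the hand-in returned no verdict.

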